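# Palm the rolling pin into its dock

### The arm

A 7-joint arm with a two-finger parallel gripper is mounted at the origin on a cart in front of the work surface, level with it; the furniture and walls round the work are solid. World frame = base frame: x ahead of the robot, y to its left, z up, the work surface at z = 0. Lengths are in m, angles in degrees, forces in N, time in s.
With the tool pointing down it reaches from about 0.425 to 0.825 m from the base axis. Payload 3.6 kg.
Tool frame: the origin (TCP) lies between the finger pads, 19 mm behind the fingertips; this is the grasp point; z points along the fingers, y is the line along which they close (so a half turn about z gives the same grasp; the last joint's range is limited). The gripper opens to 85 mm and grips with 20 to 120 N. Pads are 22 mm wide; open, the fingers measure 114 mm over their backs; the gripper's body (76 mm by 85 mm) begins 54 mm behind the grasp point. The pads swing forward as they close: fully open they stand 13 mm farther back than shut.
Start: joints at [-65.46, 35.231, -0.722, 81.555, 0.464, 63.22, -2.315], TCP at [0.285, 0.584, 0.25] pointing down, gripper open.
Joint ranges: [-178.69, 178.69], [-17.37, 117.87], [-77.05, 75.6], [15.02, 138.74], [-78.02, 258.01], [0.78, 113.62], [-162.83, 162.83]. Speed limits (degrees/s): [159.86, 159.86, 180, 180, 180, 180, 180].

### API

Orientations are given as a 3x3 rotation matrix whose columns are the frame's x, y, z axes.
In Python, from workcell import r gives the robot as it stands. The module is installed in compiled form; this text tells all that it offers. Calls block until the motion is done:
- r.move_to(position, orientation): joint-space move of the TCP to a pose.
- r.move_straight(position, ori=None, max_speed=0.15, force_limit=None): straight line of the TCP; ori=None keeps the orientation; max_speed is the mean speed in m/s. With force_limit (N) it stops when the force on the tool has changed by that much, and returns True; else False.
- r.movej(angles): joint-space move.
- r.set_gripper(opening, grasp_force=None): opening from 0.0 (shut) to 1.0 (fully open); grasp_force is the grip in N (None keeps the last); returns when the fingers have stopped.
- r.hold(seconds).
- r.solve_ik(position, orientation): joint angles nearest the present ones, or None.
- r.observe(): the state.
- r.snapshot(name): name is "side" or "top"; returns the picture (400x640x3 uint8, red, green, blue); there is no depth.
- r.get_calibration(name): a dict with "fovy" (degrees; the focal length in pixels is half the picture's height over the tangent of half this angle, whatever the lens; pixels are square), "cx", "cy" (the principal point, pixels), "R" (3x3) and "t" (3): a world point X has camera coordinates R X + t. Camera axes: x right, y down, z forward; pixel columns grow to the right and rows downward; lengths in m; the calibration is good to about 2 mm. A picture is of the moment at which its call begins. get_calibration takes no time and is no camera call.
A pose or a line that the arm cannot do raises r.MotionError and nothing moves.
- r.finish_job(): hands the job in; it is judged then, once.
Trained networks look in the newest picture that a camera, given by its name, has taken for a name from the list of things; names that differ only in an ending like _2 or _b are one class to them, and where a whole thing is asked for, a point or a joint stands for the part that bears it (a point fixed in the world has none). Each returns a list of dicts, best first, with "p" (0 to 1); they miss things now and then, are a little off and sometimes report something else, mostly with a low value. They report only what shows in the picture. A call takes as long as a camera call. They do not tell look-alikes from the thing itself.
- r.spot_in(camera, thing): "extent" ([centre column, centre row, width, height] in pixels, round what is visible of it).
The state is a dict: "clock": time; "joint_pos": joint angles; "dq": joint speeds; "joint_efforts": joint torques, N m; "tcp_pos": TCP position; "ee_rot": TCP orientation; "ft_force": force on the tool from outside, world axes, zero at the start; "ft_torque": the same for the moment, N m; "finger_gap": opening from 0.0 (shut) to 1.0 (fully open); "gripper_force": force on a finger pad.
Only numpy, scipy, OpenCV 4.12 (cv2) and the standard library are available. Lean on these libraries where they do the work, as an engineer would, in place of code of your own. Each camera call takes 0.05 s, during which the arm holds its last target. There are 200 camera calls.

### The job

Take the salt shaker out of the rolling pin's dock and stand it upright on the chopping board. Then roll the pin along the worktop with the flat of the closed fingers laid on top of it, pressing only lightly and without letting it run away, over the dock's front bead until it settles between bead and stop bar. Do not lift the pin or push it from behind, and leave the egg timer and the mug alone.

Things in the scene. Friction and masses are not known exactly. Their poses are not given: they have to be found in the camera images.
- rolling_pin: Loose beech rolling pin lying on the worktop, 0.4 to 0.65 kg: barrel 70 mm in diameter, 180 mm long; red handles 29 mm thick, 270 mm overall. Origin at the centre of the barrel, 35 mm above the worktop; its y axis is the pin's axis, its x and z turn as it rolls. Starts 48 to 66 mm before its seat on the dock's -x side, almost parallel to it. Soft wood: never press it with more than 25 N.
- pin_middle (a point): The same point, centre of the barrel. The pin has no rolling resistance: it keeps its speed (at most 0.3 m/s allowed) if the palm leaves it moving, and stops when the palm on it stops. Moving the palm 2 cm rolls it 1 cm: the fingertips run ahead over the crown, so several short strokes are needed. Climbing the bead takes about 4 to 8 N of downward press; less slips.
- dock: Dock for the pin, fixed to the worktop. Origin on the worktop (z = 0) under the axis of the correctly seated pin; x points from the bead to the stop bar (the way the pin is to be rolled), y along the dock. Flat steel strips 5 mm high and 12 mm wide at y = -112 and +112 mm join bead and bar. The seated pin has about 1 mm of play either way.
- dock_bead (a point): Middle of the front bead, on the worktop, at x = -16 mm in the dock's frame: half-round steel, 6 mm wide, 3 mm high, 224 mm long along the dock's y. The pin meets it when its axis is 15 mm before it, rises 3 mm to pass over it, then falls in beyond; let go before that, it rolls back and keeps rolling, so the climb (17 mm of pin travel) must be one stroke.
- dock_stop (a point): Middle of the stop bar's front face, on the worktop, at x = +36 mm in the dock's frame. The bar is dark wood, 236 mm long, 20 mm thick, 28 mm high.
- salt_shaker: Loose salt shaker with grey cap and clear lower part, 44 mm in diameter (34 mm above 70 mm height), 90 mm high, about 0.1 kg. Origin at the centre of its underside, z up. It stands in the dock between bead and stop bar, up to 50 mm to either side of the middle.
- board: Wooden chopping board, fixed, 200 mm (its x) by 300 mm (its y), 18 mm thick; origin at the centre of its underside. Nothing stands on it. It is on the left or the right of the dock.
- timer: Cream egg timer, 66 mm in diameter and 65 mm high, standing loose at the back; origin at the centre of its underside. Leave alone.
- mug: White mug, 82 x 112 x 94 mm, standing loose at the back; origin at the centre of its underside. Leave alone.
Mind the look-alikes: they are no part of the job. Leave any black or green look-alike of the salt_shaker alone.

How it is judged (in metres and radians):
On the way, in this order (a step that is already met when the one before it is completed fails the run):
1. the salt shaker stands upright on the chopping board, let go (x of salt_shaker in the frame of board between -0.09 and 0.09 m and y of salt_shaker in the frame of board between -0.14 and 0.14 m and z of salt_shaker in the frame of board between 0.012 and 0.024 m and angle between salt_shaker's own z axis and vertical below 0.1 rad and contact force between the fingers and salt_shaker below 0.05 N and linear speed of salt_shaker below 0.02 m/s), for 0.2 s.
2. the palm on top of the pin carries it over the bead (x of rolling_pin in the frame of dock between -0.021 and -0.006 m and contact force between the fingers and rolling_pin above 1 N and height (world z) of the grasp point above 0.075 m), for 0.05 s.
At the end, for the whole second after the job is handed in: The pin lies at rest in the dock between bead and stop bar (axis within 6 mm of the seat, within 35 mm of the middle lengthwise, parallel within 0.05 rad, down on the worktop); the salt shaker stands upright (within 0.1 rad) on the chopping board (x of salt_shaker in the frame of board between -0.09 and 0.09 m and y of salt_shaker in the frame of board between -0.14 and 0.14 m and z of salt_shaker in the frame of board between 0.012 and 0.024 m and angle between salt_shaker's own z axis and vertical below 0.1 rad and x of rolling_pin in the frame of dock between -0.006 and 0.006 m and y of rolling_pin in the frame of dock between -0.035 and 0.035 m and height (world z) of rolling_pin below 0.039 m and angle between the y axis of rolling_pin and the y axis of dock, either way round below 0.05 rad and linear speed of rolling_pin below 0.02 m/s); the robot touches nothing.
It fails at once if the pin is pressed by the fingers with more than 25 N (contact force between the fingers and rolling_pin above 25 N).
It fails at once if the pin is gripped or pushed from the side: the fingers touch it with the TCP lower than 75 mm (contact force between the fingers and rolling_pin above 0.5 N and height (world z) of the grasp point below 0.075 m).
It fails at once if the pin is lifted by more than 12 mm (height (world z) of rolling_pin above 0.047 m).
It fails at once if the pin runs away, faster than 0.3 m/s (linear speed of rolling_pin above 0.3 m/s).
It fails at once if the egg timer or the mug is shifted by more than 20 mm (distance of any of timer, mug from where it was at the start of the episode above 0.02 m).
It also fails if it takes over 72 s, if anything falls off the work surface, if the arm or the gripper's body presses on something with over 40 N, if the wrist force passes 120 N, or if a joint passes its speed limit or range.

## Working session

There is one attempt and no reset: what is moved stays moved. The work goes in short steps, each a Python script; the robot and the scene stay as the last script left them, time stands still between calls to the robot, and variables do not carry over. Pictures are saved under pics/ and viewed, at most 10 in all, crops included, and the job is handed in when it is done.

```bash
mkdir -p pics
cat > h.py <<'E'
import numpy as np, cv2
from workcell import r
def cal(n):
    c=r.get_calibration(n); f=200/np.tan(np.radians(c["fovy"])/2)
    return f,c["cx"],c["cy"],np.array(c["R"]),np.array(c["t"])
def ray(n,u,v):
    f,cx,cy,R,t=cal(n); d=R.T@np.array([(u-cx)/f,(v-cy)/f,1]); return -R.T@t,d
def atz(n,u,v,z):
    o,d=ray(n,u,v); return o+d*(z-o[2])/d[2]
def proj(n,X):
    f,cx,cy,R,t=cal(n); p=R@np.array(X)+t; return np.array([cx+f*p[0]/p[2],cy+f*p[1]/p[2]])
def tri(a,pa,b,pb):
    o1,d1=ray(a,*pa);o2,d2=ray(b,*pb)
    A=np.c_[d1,-d2]; s=np.linalg.lstsq(A,o2-o1,rcond=None)[0]
    p,q=o1+d1*s[0],o2+d2*s[1]; return (p+q)/2,np.linalg.norm(p-q)
def save(n,f,img=None,crop=None,k=1):
    im=r.snapshot(n) if img is None else img
    if crop: a,b,c,d=crop; im=im[b:d,a:c]
    cv2.imwrite("pics/"+f,cv2.resize(im,None,fx=k,fy=k,interpolation=cv2.INTER_CUBIC)[:,:,::-1])
E
python3 - <<'E'
from h import *
for n in("side","top"):
    im=r.snapshot(n); np.save(n+"0.npy",im); save(n,n+"0.png",im)
    f,cx,cy,R,t=cal(n); print(n,f,cx,cy,(-R.T@t).round(3),R.round(2).tolist())
    for th in("rolling_pin","dock","dock_bead","dock_stop","salt_shaker","board","timer","mug"):
        print(th,[(np.round(d["extent"],1).tolist(),round(d["p"],2)) for d in r.spot_in(n,th)][:4])
print(r.observe()["ee_rot"],r.observe()["clock"])
E
```

```text
side 501.580610954677 328.52281193676527 189.89780421824338 [0.603 1.002 0.686] [[-1.0, 0.06, 0.01], [0.03, 0.57, -0.82], [-0.05, -0.82, -0.57]]
rolling_pin [([361.3, 236.4, 51.6, 87.7], 0.86)]
dock [([329.4, 242.2, 50.3, 89.3], 0.57)]
dock_bead [([328.6, 245.5, 49.9, 86.7], 0.67)]
dock_stop [([329.0, 242.9, 53.0, 84.2], 0.73)]
salt_shaker [([328.9, 232.0, 21.0, 42.2], 0.89), ([403.2, 204.2, 15.2, 40.4], 0.71), ([342.8, 303.7, 24.0, 50.8], 0.55)]
board [([329.0, 145.8, 88.7, 62.3], 0.67)]
timer [([255.6, 201.9, 15.9, 31.1], 0.57), ([327.8, 234.1, 26.1, 41.0], 0.48), ([327.9, 245.0, 50.6, 86.2], 0.17)]
mug [([253.1, 248.0, 25.5, 67.3], 0.58)]
top 428.4115410387889 319.91251203855603 197.41524163018778 [0.429 0.129 0.985] [[-0.01, -1.0, 0.02], [-0.99, 0.0, -0.13], [0.13, -0.02, -0.99]]
rolling_pin [([264.9, 231.2, 123.1, 39.7], 0.63)]
dock [([271.1, 195.6, 105.1, 41.4], 0.58)]
dock_bead [([270.1, 200.8, 106.2, 39.4], 0.63)]
dock_stop [([270.5, 199.6, 106.6, 40.6], 0.9)]
salt_shaker [([304.6, 274.4, 22.5, 14.6], 0.75), ([179.9, 205.9, 23.4, 20.8], 0.69), ([264.1, 201.9, 21.5, 15.9], 0.59)]
board [([445.7, 209.7, 136.8, 96.4], 0.87), ([271.2, 199.2, 105.9, 39.2], 0.66)]
timer [([322.8, 128.4, 29.2, 29.6], 0.88)]
mug [([249.9, 126.1, 51.0, 42.1], 0.74)]
[[-8.98409718e-01  4.39158256e-01 -6.76344355e-05]
 [ 4.39158259e-01  8.98409719e-01 -2.87311381e-05]
 [ 4.81459177e-05 -5.55145546e-05 -9.99999997e-01]] 0.9
```

View pics/side0.png

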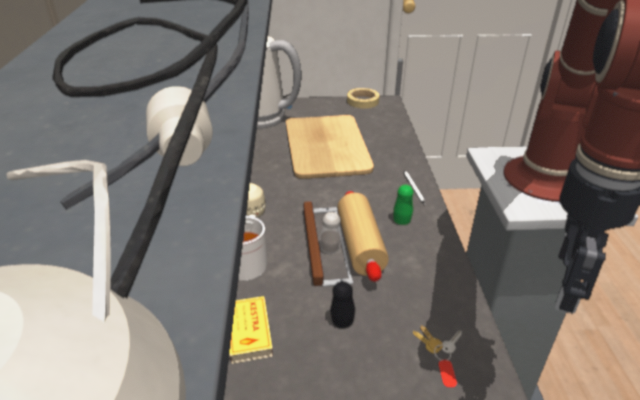

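Run:
```python
from h import *
save("top","topc.png",np.load("top0.npy"),(150,80,410,300),3)
```

```text
(no output)
```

View pics/topc.png

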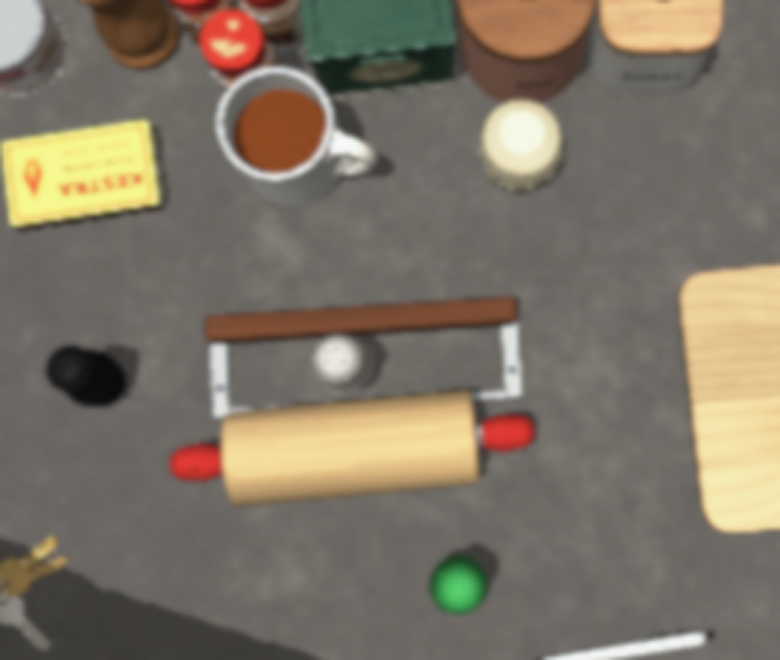

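The side view shows three shakers: grey and clear at (329,232), green at (403,204) and black at (343,304). In the top view they are at (263,199), (303,275) and (178,205). The crop confirms that the grey-capped one stands inside the dock between bar and bead, so that is the one to take. The pin is at (265,231) and the board is to the right of the dock at (446,210), which is -y.

```bash
cat > fit.py <<'E'
from h import *
from scipy.optimize import minimize
def cyl(rad,L,z):
    a=np.linspace(0,2*np.pi,40); return np.array([[rad*np.cos(t),s*L/2,z+rad*np.sin(t)] for t in a for s in(-1,1)])
def box(x0,x1,y0,y1,z0,z1): return np.array([[x,y,z] for x in(x0,x1) for y in(y0,y1) for z in(z0,z1)])
M={"pin":cyl(.035,.18,.035),"bar":box(.036,.056,-.118,.118,0,.028),"board":box(-.1,.1,-.15,.15,0,.018)}
def place(P,q):
    c,s=np.cos(q[2]),np.sin(q[2]); return P@np.array([[c,s,0],[-s,c,0],[0,0,1]])+[q[0],q[1],0]
def hull(n,P): return cv2.convexHull(np.array([proj(n,X) for X in P],np.float32))[:,0]
def mask(im,name,seed):
    h=cv2.cvtColor(im,cv2.COLOR_RGB2HSV).astype(int)
    H,S,V=h[...,0],h[...,1],h[...,2]
    m=((S>75)&(H>8)&(H<30)&(V>100)) if name!="bar" else ((S>90)&((H<14)|(H>172))&(V>40)&(V<150))
    k=cv2.connectedComponents(m.astype(np.uint8),connectivity=4)[1]
    best=k[seed[1],seed[0]]; return (k==best)&m
def soft(poly):
    a=np.zeros((1600,2560),np.uint8); cv2.fillPoly(a,[np.round((poly+.5)*4*16-8).astype(np.int32)],255,shift=4)
    return cv2.resize(a,(640,400),interpolation=cv2.INTER_AREA)/255.
def fit(name,views,q0):
    def cost(q):
        t=0
        for n,m in views.items():
            s=soft(hull(n,place(M[name],q))); t+=1-np.minimum(s,m).sum()/np.maximum(s,m).sum()
        return t
    S=np.array([q0]+[np.array(q0)+d for d in np.diag([.01,.01,.05])])
    o=minimize(cost,q0,method="Nelder-Mead",options=dict(initial_simplex=S,xatol=1e-4,fatol=1e-4))
    return o.x,o.fun
E
python3 - <<'E'
from fit import *
T,S=np.load("top0.npy"),np.load("side0.npy")
seed={"pin":((265,230),(361,236)),"bar":((280,185),(314,250)),"board":((446,210),(329,146))}
ov=T.copy()
ov=cv2.resize(ov[150:270,170:360],None,fx=4,fy=4,interpolation=cv2.INTER_CUBIC)
for k,(a,b) in seed.items():
    mt,ms=mask(T,k,a),mask(S,k,b); print(k,mt.sum(),ms.sum())
    z=.02; q0=[*atz("top",*a,z)[:2],.05]
    if k=="bar": q0[0]-=.046
    for v in({"top":mt},{"side":ms},{"top":mt,"side":ms}):
        q,f=fit(k,v,q0); print(list(v),q.round(4),round(f,3))
    cv2.polylines(ov,[((hull("top",place(M[k],q))+.5-[170,150])*4).astype(np.int32)],1,(255,0,255),1)
    if k=="bar":
        for P in(box(-.019,-.013,-.112,.112,0,.003),box(-.016,.036,.106,.118,0,.005),box(-.016,.036,-.118,-.106,0,.005)):
            cv2.polylines(ov,[((hull("top",place(P,q))+.5-[170,150])*4).astype(np.int32)],1,(0,255,255),1)
save(0,"ov.png",ov)
c=np.hstack([ov[:, :400],cv2.resize(S[180:300,280:400],(480,480),interpolation=cv2.INTER_CUBIC)[:, :400]]); save(0,"ov2.png",c)
E
```

```text
pin 2622 2550Traceback (most recent call last):
  File "<stdin>", line 11, in <module>
  File "fit.py", line 26, in fit
    o=minimize(cost,q0,method="Nelder-Mead",options=dict(initial_simplex=S,xatol=1e-4,fatol=1e-4))
    res = _minimize_neldermead(fun, x0, args, callback, bounds=bounds,
                               **options)
    fsim[j] = func(sim[j])
              ~~~~^^^^^^^^
    fx = function(np.copy(x), *(wrapper_args + args))
  File "fit.py", line 23, in cost
    s=soft(hull(n,place(M[name],q))); t+=1-np.minimum(s,m).sum()/np.maximum(s,m).sum()
           ~~~~^^^^^^^^^^^^^^^^^^^^
  File "fit.py", line 9, in hull
    def hull(n,P): return cv2.convexHull(np.array([proj(n,X) for X in P],np.float32))[:,0]
                                                   ~~~~^^^^^
  File "h.py", line 11, in proj
    f,cx,cy,R,t=cal(n); p=R@np.array(X)+t; return np.array([cx+f*p[0]/p[2],cy+f*p[1]/p[2]])
                ~~~^^^
  File "h.py", line 4, in cal
    c=r.get_calibration(n); f=200/np.tan(np.radians(c["fovy"])/2)
ValueError: time passes only in moves, steps and waits
```

```bash
sed -i 's/^def cal(n):/import functools\n@functools.lru_cache\ndef cal(n):/' h.py
cat > m.py <<'E'
from fit import *
T,S=np.load("top0.npy"),np.load("side0.npy")
seed={"pin":((265,230),(361,236)),"bar":((280,185),(314,250)),"board":((446,210),(329,146))}
ov=cv2.resize(T[150:270,170:360],None,fx=4,fy=4,interpolation=cv2.INTER_CUBIC)
for k,(a,b) in seed.items():
    mt,ms=mask(T,k,a),mask(S,k,b); print(k,mt.sum(),ms.sum())
    q0=[*atz("top",*a,.02)[:2],.05]
    if k=="bar": q0[0]-=.046
    for v in({"top":mt},{"side":ms},{"top":mt,"side":ms}):
        q,f=fit(k,v,q0); print(list(v),q.round(4),round(f,3))
    D=[M[k]]
    if k=="bar": D+=[box(-.019,-.013,-.112,.112,0,.003),box(-.016,.036,.106,.118,0,.005),box(-.016,.036,-.118,-.106,0,.005)]
    for P in D: cv2.polylines(ov,[((hull("top",place(P,q))+.5-[170,150])*4).astype(np.int32)],1,(255,0,255),1)
save(0,"ov.png",ov)
save(0,"ov2.png",S,(280,180,400,300),5)
print("cap",tri("top",(262.7,198.5),"side",(331,213)), r.observe()["clock"])
E
python3 m.py
```

```text
pin 2622 2550
['top'] [0.4847 0.2247 0.0968] 0.038
['side'] [0.4841 0.2217 0.0842] 0.09
['top', 'side'] [0.4847 0.2235 0.0846] 0.145
bar 891 833
['top'] [0.538  0.2157 0.0612] 0.206
['side'] [0.5382 0.2117 0.063 ] 0.135
['top', 'side'] [0.5375 0.2151 0.0546] 0.356
board 9515 4584
['top'] [ 0.5319 -0.1782  0.0925] 0.177
['side'] [ 0.5332 -0.185   0.0852] 0.031
['top', 'side'] [ 0.5323 -0.1799  0.0907] 0.222
cap (array([0.54595819, 0.22987352, 0.08947677]), np.float64(0.0011939842896840124)) 0.9
```

View pics/ov.png

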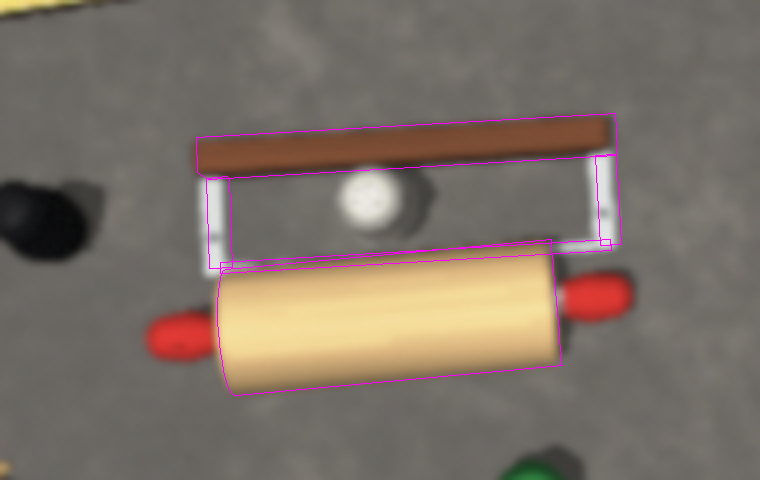

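View pics/ov2.png

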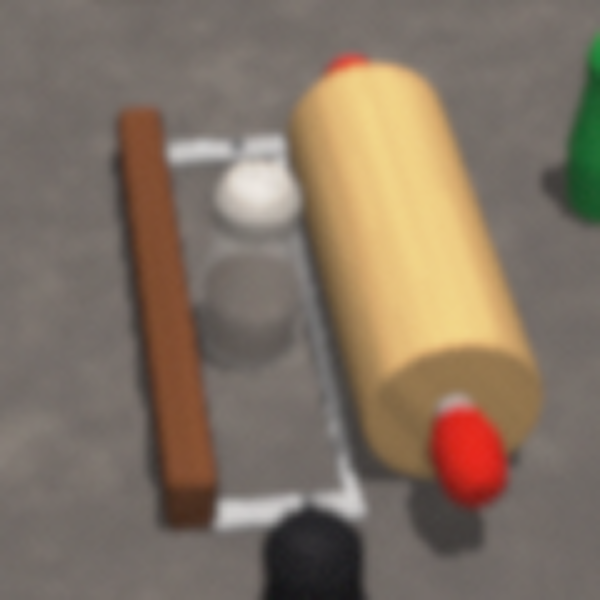

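The overlay shows the bar and pin fits sitting well. The strips lie about 1.5 px (3 mm) to the left of the prediction, so I shift the dock to y≈0.218. The side crop shows the grey-capped clear shaker with its base near (329,244), and the cap triangulates to z=0.0895, which agrees with the text. Next I pick the shaker.

```bash
cat >> h.py <<'E'
DOCK=np.array([.5375,.218]); YAW=.06
def Rdown(yaw):
    y=np.array([-np.sin(yaw),np.cos(yaw),0]); z=np.array([0,0,-1.]); return np.c_[np.cross(y,z),y,z]
def Rflat(yaw,pitch=0,s=1):
    "fingers along dock +x, nose down by pitch, closing line along dock y"
    z=np.array([np.cos(yaw)*np.cos(pitch),np.sin(yaw)*np.cos(pitch),-np.sin(pitch)])
    y=s*np.array([-np.sin(yaw),np.cos(yaw),0]); return np.c_[np.cross(y,z),y,z]
def st(m=""):
    o=r.observe(); print(m,"t",round(o["clock"],2),"tcp",np.round(o["tcp_pos"],4),"F",np.round(o["ft_force"],2),"gap",round(o["finger_gap"],3),"gf",np.round(o["gripper_force"],1)); return o
E
python3 - <<'E'
from h import *
print("base",atz("side",329.4,243.5,0),"cap", tri("top",(262.25,199.75),"side",(331.6,215)))
p=np.array([.547,.230]); R=Rdown(YAW)
for s in(1,-1):
  for pt in(0,.1,.2,.4,.7):
    print(s,pt,[None if (q:=r.solve_ik([x,.218,.09],Rflat(YAW,pt,s))) is None else np.round(q).astype(int).tolist() for x in(.46,.56)])
r.move_to([*p,.16],R); st()
hit=r.move_straight([*p,.05],max_speed=.1,force_limit=4); st(hit)
if not hit:
    r.set_gripper(0,25); st("grip"); r.move_straight([*p,.19],max_speed=.12); st("lift")
E
```

```text
base [0.54785975 0.2168691  0.        ] cap (array([0.54432171, 0.23117769, 0.08541197]), np.float64(0.0021873718767874916))
1 0 [None, [-55, 77, 21, 137, 136, 100, -128]]
1 0.1 [None, [-39, 70, -1, 139, 142, 107, -106]]
1 0.2 [None, None]
1 0.4 [None, None]
1 0.7 [None, [5, 65, -66, 133, 128, 86, -42]]
-1 0 [None, [-55, 77, 21, 137, 136, 100, 52]]
-1 0.1 [None, [-39, 70, -1, 139, 142, 107, 74]]
-1 0.2 [None, None]
-1 0.4 [None, None]
-1 0.7 [None, [-5, 53, -44, 133, 132, 69, 122]]
 t 2.55 tcp [0.5465 0.2318 0.1603] F [-0.74  0.46  0.24] gap 1.0 gf 0.0
False t 3.8 tcp [0.5475 0.2303 0.0507] F [ 0.39 -0.97 -0.44] gap 0.997 gf 0.0
grip t 4.29 tcp [0.5474 0.2306 0.0507] F [-0.22  0.37  4.11] gap 0.462 gf 25.1
lift t 5.61 tcp [0.5464 0.2297 0.1891] F [ 0.47 -0.58 -1.81] gap 0.465 gf 25.3
```

Run:
```python
from h import *
R=Rdown(YAW); p=[.535,-.17]
r.move_to([*p,.19],R)
hit=r.move_straight([*p,.0675],max_speed=.06,force_limit=4); st(hit)
r.set_gripper(1); st("open"); r.move_straight([*p,.2],max_speed=.15); 
for n in("top","side"):
    np.save(n+"1.npy",r.snapshot(n))
    print([(np.round(d["extent"],1).tolist(),round(d["p"],2)) for d in r.spot_in(n,"salt_shaker")])
save(0,"placed.png",np.hstack([np.load("side1.npy")[100:300,230:430],np.load("top1.npy")[100:300,360:560]]),k=2)
for y in np.arange(-90,91,15):
  for pt in(0,.15): 
    q=r.solve_ik([.46,.218,.09],Rflat(np.radians(y),pt)); 
    if q is not None: print("ik",y,pt,np.round(q))
```

```text
True t 9.05 tcp [ 0.5351 -0.1699  0.0682] F [0.26 0.21 5.64] gap 0.465 gf 25.9
open t 9.57 tcp [ 0.5338 -0.1696  0.0668] F [0.24 0.82 0.81] gap 1.001 gf 0.0
[([448.5, 206.5, 25.8, 10.0], 0.63), ([303.9, 274.7, 21.7, 16.6], 0.62)]
[([401.6, 206.2, 22.1, 37.3], 0.98), ([342.9, 304.0, 25.9, 47.6], 0.73), ([326.0, 130.3, 19.4, 34.7], 0.57), ([363.3, 236.2, 48.2, 86.2], 0.15)]
ik -90 0 [-80.  96.  72.  84.  -3.  85. -18.]
ik -90 0.15 [-79.  87.  65.  86.  -1.  81. -24.]
ik -75 0 [-86.  91.  64.  94.   8.  69. -28.]
ik -75 0.15 [-86.  87.  65.  96.   3.  64. -24.]
ik -60 0 [-96. 101.  75. 105.  -4.  49. -15.]
ik -60 0.15 [-94.  92.  71. 107.  -2.  46. -17.]
ik -45 0 [-99.  95.  65. 116.  22.  31. -42.]
ik -45 0.15 [-98.  89.  65. 118.  18.  26. -35.]
ik -30 0 [-106.  108.   75.  127.  -18.    7.   -5.]
ik -30 0.15 [-103.   98.   72.  129.  -26.    2.    8.]
ik -15 0 [ -53.   74.  -12.  136.  102.  108. -116.]
ik -15 0.15 [ -45.   69.  -22.  138.  105.  109. -108.]
ik 75 0 [ 49.  99. -68. 129. 255.  14. -55.]
ik 75 0.15 [ 47.  91. -67. 131. 230.  14. -36.]
ik 90 0 [ 29.  74. -33. 118. -74.  57. -91.]
ik 90 0.15 [ 28.  69. -33. 120. -76.  50. -93.]
```

View pics/placed.png

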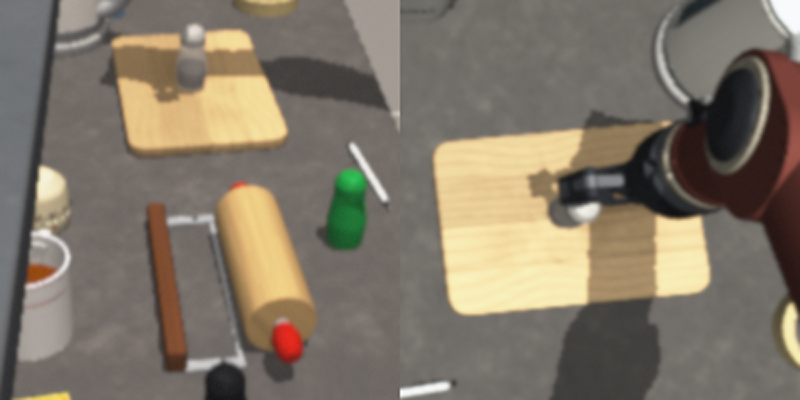

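The picture shows the shaker standing upright on the board, at left crop (192,60), with the pin and dock undisturbed. Next I look for a flat-finger posture that the arm can reach.

Run:
```python
from h import *
lo=np.array([-178.69,-17.37,-77.05,15.02,-78.02,.78,-162.83]);hi=np.array([178.69,117.87,75.6,138.74,258.01,113.62,162.83])
st()
res=[]
for s in(1,-1):
 for y in(5,0,-5,-10,-15,-20,-25,-30,-40):
  for pt in(0,.06,.12):
    qs=[r.solve_ik([x,.218,z],Rflat(np.radians(y),pt,s)) for x,z in((.46,.1),(.475,.085),(.51,.085),(.55,.085))]
    if any(q is None for q in qs): print(s,y,pt,[q is not None for q in qs]) if pt==0 else 0; continue
    qs=np.array(qs); res.append((min((qs-lo).min(),(hi-qs).min()),s,y,pt,qs[0].round().astype(int).tolist(),abs(np.diff(qs,axis=0)).max().round(1)))
for x in sorted(res,key=lambda x:-x[0])[:14]: print(x)
```

```text
t 10.8 tcp [ 0.5345 -0.1699  0.199 ] F [0.13 0.69 0.1 ] gap 1.0 gf 0.0
1 5 0 [False, False, False, True]
1 0 0 [False, False, False, True]
1 -5 0 [False, False, True, True]
1 -10 0 [False, True, True, True]
-1 5 0 [False, False, False, True]
-1 0 0 [False, False, False, True]
-1 -5 0 [False, False, True, True]
-1 -10 0 [False, True, True, True]
(np.float64(19.43700677609398), -1, -40, 0, [-74, 69, 17, 119, 74, 73, 87], np.float64(4.0))
(np.float64(18.63145429869212), -1, -40, 0.06, [-73, 67, 16, 120, 75, 71, 88], np.float64(4.0))
(np.float64(17.894398066928417), -1, -40, 0.12, [-72, 64, 15, 121, 75, 69, 89], np.float64(4.0))
(np.float64(12.054325743479595), -1, -30, 0, [-76, 71, 18, 127, 86, 71, 76], np.float64(3.6))
(np.float64(11.193179625562749), -1, -30, 0.06, [-75, 68, 17, 128, 87, 69, 77], np.float64(3.6))
(np.float64(10.637955597858635), 1, -40, 0, [-100, 94, 65, 120, 31, 25, -51], np.float64(5.2))
(np.float64(10.593779864079167), 1, -40, 0.06, [-100, 92, 65, 121, 30, 23, -49], np.float64(5.1))
(np.float64(10.561366149233166), 1, -40, 0.12, [-99, 89, 65, 122, 29, 21, -46], np.float64(5.0))
(np.float64(10.431265848795476), -1, -30, 0.12, [-74, 66, 16, 128, 88, 67, 78], np.float64(3.7))
(np.float64(9.096199473675682), 1, -25, 0, [-54, 70, -12, 130, 93, 102, -108], np.float64(5.3))
(np.float64(8.43178696501613), -1, -25, 0, [-76, 72, 19, 130, 92, 71, 69], np.float64(3.6))
(np.float64(7.53053143631746), -1, -25, 0.06, [-75, 69, 18, 131, 93, 70, 70], np.float64(3.6))
(np.float64(7.236699045005409), 1, -25, 0.12, [-47, 67, -23, 131, 95, 106, -103], np.float64(5.8))
(np.float64(6.746043539171097), -1, -25, 0.12, [-74, 67, 17, 132, 95, 68, 72], np.float64(3.7))
```

Run:
```python
from h import *
print("green",atz("top",303,274,.08))
R=Rflat(np.radians(-12),.05,-1); y=.2235
r.set_gripper(0)
c,h=[.478,y,.25],None
try:
    h=r.solve_ik(c,R); print(None if h is None else np.round(h))
    r.move_to([.5,y-.15,.28],Rdown(YAW)); r.move_to(c,R); st("hover")
    np.save("s2.npy",r.snapshot("side")); save(0,"hover.png",np.load("s2.npy"),(200,60,640,390),1.7)
    for z in(.2,.15,.12,.085): print(z,(q:=r.solve_ik([.478,y,z],R)) is not None and np.round(q))
except r.MotionError as e: print("ERR",e); st()
```

```text
green [0.38782606 0.14572771 0.08      ]
None
ERR the arm cannot take that pose within its joint ranges
 t 12.57 tcp [0.5003 0.0714 0.2796] F [ 0.62 -0.64 -0.12] gap -0.001 gf 0.0
```

Run:
```python
from h import *
for y in(-10,-15,-20,-25):
 for pt in (.05,.15):
  print(y,pt)
  for z in(.2,.16,.13,.11,.09,.082):
    print("  ",z,["%d"%(0 if q is None else min(138.74-q[3],113.62-q[5])) if q is not None else "-" for q in (r.solve_ik([x,.2235,z],Rflat(np.radians(y),pt,-1)) for x in(.47,.48,.49,.51,.53,.56))])
```

```text
-10 0.05
   0.2 ['-', '-', '-', '-', '0', '3']
   0.16 ['-', '-', '-', '-', '1', '4']
   0.13 ['-', '-', '-', '0', '2', '5']
   0.11 ['-', '-', '0', '1', '3', '6']
   0.09 ['-', '0', '1', '2', '4', '7']
   0.082 ['0', '0', '1', '3', '5', '8']
-10 0.15
   0.2 ['-', '-', '-', '-', '0', '3']
   0.16 ['-', '-', '-', '-', '1', '4']
   0.13 ['-', '-', '-', '0', '1', '5']
   0.11 ['-', '-', '-', '0', '2', '5']
   0.09 ['-', '-', '0', '1', '3', '6']
   0.082 ['-', '-', '0', '1', '3', '6']
-15 0.05
   0.2 ['-', '-', '0', '2', '4', '7']
   0.16 ['-', '0', '1', '3', '4', '7']
   0.13 ['0', '1', '2', '4', '6', '9']
   0.11 ['1', '2', '3', '5', '6', '9']
   0.09 ['2', '3', '4', '6', '7', '10']
   0.082 ['3', '4', '4', '6', '8', '11']
-15 0.15
   0.2 ['-', '-', '0', '2', '4', '7']
   0.16 ['-', '-', '0', '2', '4', '7']
   0.13 ['-', '0', '1', '3', '5', '8']
   0.11 ['0', '1', '2', '4', '5', '8']
   0.09 ['1', '2', '3', '4', '6', '9']
   0.082 ['1', '2', '3', '5', '7', '10']
-20 0.05
   0.2 ['2', '3', '4', '5', '7', '10']
   0.16 ['3', '4', '4', '6', '8', '11']
   0.13 ['4', '5', '6', '7', '9', '12
[... 206 characters left out ...]
8', '11']
   0.13 ['3', '4', '5', '6', '8', '11']
   0.11 ['4', '4', '5', '7', '9', '12']
   0.09 ['5', '5', '6', '8', '10', '13']
   0.082 ['5', '6', '7', '8', '10', '13']
-25 0.05
   0.2 ['6', '7', '7', '9', '11', '14']
   0.16 ['7', '7', '8', '10', '12', '15']
   0.13 ['8', '8', '9', '11', '13', '16']
   0.11 ['9', '9', '10', '12', '14', '16']
   0.09 ['10', '10', '11', '13', '14', '17']
   0.082 ['10', '11', '11', '13', '15', '18']
-25 0.15
   0.2 ['6', '6', '7', '9', '11', '14']
   0.16 ['6', '7', '8', '9', '11', '14']
   0.13 ['7', '8', '8', '10', '12', '15']
   0.11 ['7', '8', '9', '11', '13', '15']
   0.09 ['8', '9', '10', '11', '13', '16']
   0.082 ['9', '9', '10', '12', '14', '16']
```

Run:
```python
from h import *
try:
    r.move_to([.5,.2235,.2],Rflat(np.radians(-25),.05,-1)); st("hover")
    r.move_straight([.476,.2235,.13],Rflat(np.radians(-16),.05,-1),max_speed=.06); o=st("low"); print(np.round(o["joint_pos"],1))
except r.MotionError as e: print("ERR",e); st()
save("side","hover.png",None,(200,60,640,390),1.7)
T=r.snapshot("top"); np.save("top2.npy",T)
```

```text
hover t 14.02 tcp [0.5008 0.2219 0.2004] F [ 0.03  0.83 -0.06] gap -0.001 gf 0.0
low t 15.4 tcp [0.4761 0.2236 0.1304] F [ 0.5  -0.01 -0.75] gap 0.002 gf 0.0
[-56.7  64.6  -4.5 136.6 104.   96.5  70.6]
```

View pics/hover.png

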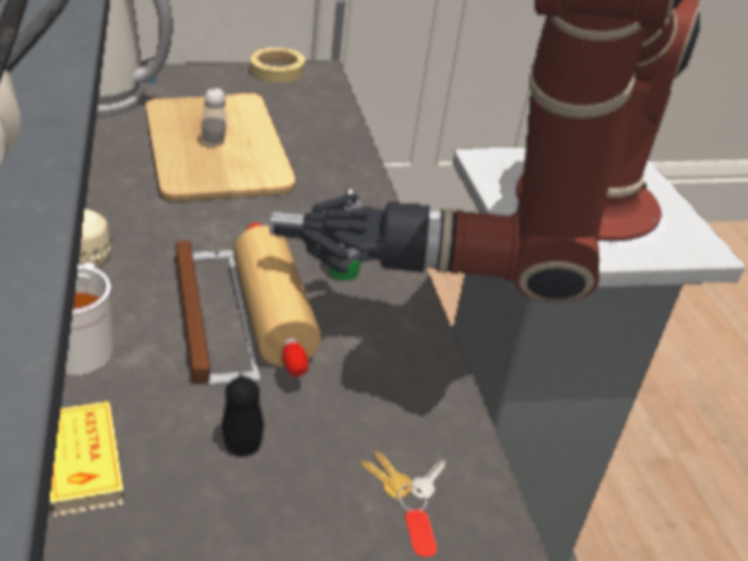

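The picture shows the closed fingers lying flat over the pin (tip at about (275,222)). The arm is clear of the worktop, the green shaker at (345,268) and everything else. Next I touch down and learn the stiffness.

```bash
cat >> h.py <<'E'
def tare():
    r.hold(.1); return np.mean([r.observe()["ft_force"] for _ in range(3)],0)
E
python3 - <<'E'
from h import *
b=tare(); print("tare",b.round(2)); t=r.observe()["clock"]
hit=r.move_straight([.476,.2235,.076],max_speed=.025,force_limit=2.5); o=st(hit)
x,y,z=o["tcp_pos"]
if hit:
    z0=z
    for k in range(1,4):
        r.move_straight([.476,.2235,z0-.0007*k],max_speed=.02); st(k)
    r.hold(.2); st("held")
E
```

```text
tare [-0.98  0.71  0.25]
True t 17.33 tcp [0.4763 0.2236 0.0816] F [-0.55  0.29  2.18] gap 0.002 gf 1.0
1 t 17.58 tcp [0.4762 0.2235 0.0815] F [ 0.61 -0.35  2.46] gap 0.001 gf 1.7
2 t 17.83 tcp [0.4763 0.2236 0.0815] F [-1.15  0.88  4.7 ] gap 0.003 gf 2.6
3 t 18.08 tcp [0.4764 0.2236 0.0814] F [-0.51  1.07  6.76] gap -0.001 gf 3.3
held t 18.28 tcp [0.4764 0.2236 0.0814] F [-0.37  0.73  6.57] gap -0.001 gf 3.3
```

Stiffness is about 3 N/mm, so a stroke can run at one commanded height. First short stroke.

```bash
cat >> h.py <<'E'
DX=np.array([np.cos(.07),np.sin(.07)])
def stroke(p,d,z1,v=.04,n=1):
    "from p (x,y,z commanded) forward by d ending at commanded z1, in n legs"
    p=np.array(p,float); e=np.array([*(p[:2]+DX*d),z1])
    for k in range(1,n+1):
        r.move_straight(p+(e-p)*k/n,max_speed=v); st("leg")
    return e
def pinfit(tag,q0):
    from fit import mask,fit,hull,place,M
    im=r.snapshot("side"); np.save(tag+"s.npy",im); it=r.snapshot("top"); np.save(tag+"t.npy",it)
    m=mask(im,"pin",proj("side",[*q0[:2],.05]).astype(int)); s=mask(im,"pin",proj("side",[q0[0],q0[1]+.06,.06]).astype(int)); m=m|s
    print("pin",m.sum(),fit("pin",{"side":m},q0)); return im,it
E
python3 - <<'E'
from h import *
e=stroke([.476,.2235,.0795],.02,.0790,n=2); r.hold(.15); st("rest")
r.move_straight([e[0],e[1],.095],max_speed=.04); st("up")
im,it=pinfit("a",[.4947,.2235,.085])
save(0,"a.png",np.hstack([im[150:310,250:430],it[150:310,180:360]]),k=2)
E
```

```text
leg t 18.68 tcp [0.4866 0.2245 0.0812] F [-0.77  2.12  7.11] gap -0.003 gf 3.3
leg t 19.08 tcp [0.4966 0.2253 0.081 ] F [0.06 2.21 7.25] gap 0.001 gf 3.4
rest t 19.23 tcp [0.4965 0.2253 0.081 ] F [0.04 1.64 6.28] gap -0.0 gf 3.4
up t 19.78 tcp [0.4959 0.2249 0.0948] F [-0.02  0.2   1.1 ] gap 0.002 gf 0.0
pin 2249 (array([0.49450777, 0.22243397, 0.08852607]), np.float64(0.1978848119543838))
```

View pics/a.png

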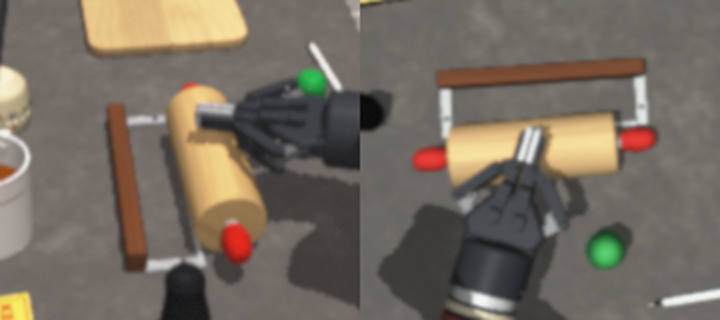

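The pin moved 10 mm to about -43 mm, still nearly parallel, with nothing else disturbed. Second stroke, up to the bead.

Run:
```python
from h import *
R=Rflat(np.radians(-16),.05,-1)
def down(x,y):
    r.move_straight([x,y,.095],R,max_speed=.06)
    hit=r.move_straight([x,y,.076],max_speed=.025,force_limit=2.5); o=st(hit); return o["tcp_pos"][2]
z=down(.4845,.2245)
e=stroke([.4845,.2245,z-.002],.021,z-.0022,n=2); r.hold(.15); st("rest")
r.move_straight([e[0],e[1],.095],max_speed=.04)
im,it=pinfit("b",[.505,.2235,.085])
```

```text
True t 20.79 tcp [0.4849 0.2245 0.0817] F [ 0.13 -0.48  2.29] gap 0.001 gf 1.1
leg t 21.21 tcp [0.4959 0.2255 0.0813] F [-0.02  1.13  5.61] gap -0.001 gf 2.7
leg t 21.62 tcp [0.5063 0.2267 0.0814] F [-1.76  1.49  6.51] gap -0.001 gf 3.1
rest t 21.77 tcp [0.5062 0.2267 0.0814] F [-1.43  1.7   7.04] gap 0.0 gf 3.1
pin 1950 (array([0.48411304, 0.22109285, 0.09121258]), np.float64(0.3036607436888338))
```

Run:
```python
from fit import *
st(); im,it=np.load("bs.npy"),np.load("bt.npy")
im2,it2=r.snapshot("side"),r.snapshot("top"); print(abs(im2.astype(int)-im)[150:310,250:430].mean())
save(0,"b.png",np.hstack([im2[150:310,250:430],it2[150:310,180:360]]),k=2)
```

```text
t 22.42 tcp [0.5054 0.226  0.0947] F [ 0.17  0.54 -0.88] gap -0.007 gf 0.0
1.7720486111111111
```

View pics/b.png

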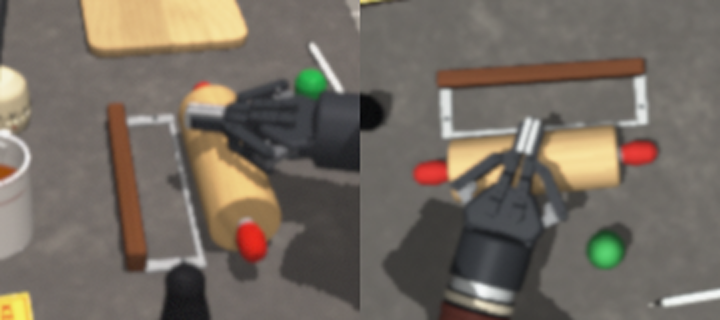

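The pin touched the bead and is rolling back after the release; it is at crop top (535,160). I measure its speed offline from the stored frames (no robot time passes), then catch it from above.

Run:
```python
from fit import *
import cv2
# third pair of images at the current instant (0.05 s each); red handles located by blob + rays at z=.035
def red(n,im,roi):
    h=cv2.cvtColor(im,cv2.COLOR_RGB2HSV); m=((h[...,0]<8)|(h[...,0]>172))&(h[...,1]>190)&(h[...,2]>110)
    a=np.zeros_like(m); x0,y0,x1,y1=roi; a[y0:y1,x0:x1]=1; v,u=np.nonzero(m&a); return (u.mean(),v.mean(),len(u)) if len(u) else None
o=st("now"); it3=r.snapshot("top"); t3=r.observe()["clock"]
for tag,im in(("0",np.load("top0.npy")),("a",np.load("at.npy")),("b",np.load("bt.npy")),("now",it3)):
    for roi in((200,210,224,250),(310,205,340,250)):
        c=red("top",im,roi); print(tag,c and (atz("top",c[0],c[1],.04)[:2].round(4),c[2]))
print(t3, "b taken approx 22.23+")
for x in(.44,.45,.46,.47,.48): print(x,[(q:=r.solve_ik([x,.222,.08],Rflat(np.radians(y),.05,-1))) is not None for y in(-16,-20,-25,-30)])
```

```text
now t 22.52 tcp [0.5054 0.226  0.0947] F [-0.82  0.26  0.66] gap -0.004 gf 0.0
0 (array([0.4744, 0.3387]), 114)
0 (array([0.4951, 0.1109]), 115)
a (array([0.4845, 0.3394]), 112)
a (array([0.5053, 0.1119]), 112)
b (array([0.4721, 0.3384]), 113)
b (array([0.493 , 0.1109]), 114)
now (array([0.4686, 0.338 ]), 108)
now (array([0.4895, 0.1105]), 119)
22.5667 b taken approx 22.23+
0.44 [True, True, True, True]
0.45 [True, True, True, True]
0.46 [True, True, True, True]
0.47 [True, True, True, True]
0.48 [True, True, True, True]
```

```bash
cat >> h.py <<'E'
def red(im):
    h=cv2.cvtColor(im,cv2.COLOR_RGB2HSV); m=((h[...,0]<8)|(h[...,0]>172))&(h[...,1]>190)&(h[...,2]>110)
    P=[]
    for x0,y0,x1,y1 in((200,180,224,262),(310,175,340,258)):
        v,u=np.nonzero(m[y0:y1,x0:x1]); P.append(atz("top",u.mean()+x0,v.mean()+y0,.04)[:2])
    P=np.array(P); d=P[0]-P[1]; return P.mean(0).round(4),round(float(np.arctan2(-d[0],d[1])),3)
def pin(m=""): print(m,"PIN",*red(r.snapshot("top")),"t",r.observe()["clock"])
E
python3 - <<'E'
from h import *
R=Rflat(np.radians(-18),.05,-1)
r.move_straight([.463,.2235,.0845],R,max_speed=.12); st("above")
r.move_straight([.463,.2235,.0798],max_speed=.03); st("press")
r.hold(.1); pin("a"); r.hold(.2); pin("b"); st()
for uv in((223.5,217),(320,211)): print("bead end",atz("top",*uv,.003))
E
```

```text
above t 23.08 tcp [0.4632 0.2236 0.0845] F [1.1  0.9  0.07] gap -0.001 gf 0.0
press t 23.39 tcp [0.4638 0.223  0.0816] F [0.79 1.28 5.82] gap 0.001 gf 2.5
a PIN [0.4767 0.2239] 0.091 t 23.5417
b PIN [0.4766 0.224 ] 0.091 t 23.7917
 t 23.79 tcp [0.4637 0.223  0.0815] F [-0.32  0.46  5.64] gap -0.003 gf 2.6
bead end [0.51425436 0.32867842 0.003     ]
bead end [0.52698081 0.10772994 0.003     ]
```

Caught: the pin is at rest at x=0.4767. The bead's middle is at x=0.5206. I roll on in two strokes and stop short of the bead this time.

```bash
cat >> h.py <<'E'
def down(x,y,yaw):
    r.move_straight([x,y,.093],Rflat(np.radians(yaw),.05,-1),max_speed=.08)
    r.move_straight([x,y,.0845],max_speed=.06)
    hit=r.move_straight([x,y,.077],max_speed=.02,force_limit=2.5); return st(hit)["tcp_pos"][2]
E
python3 - <<'E'
from h import *
e=stroke([.4635,.2235,.0798],.020,.0795,n=2); r.hold(.15); pin("s1")
r.move_straight([e[0],e[1],.093],max_speed=.03); pin("up")
c=red(r.snapshot("top"))[0]; x=c[0]-.013; d=2*(.500-c[0])
z=down(x,.2240,-16); e=stroke([x,.2240,z-.0018],d,z-.0021,n=2); r.hold(.15); pin("s2")
r.move_straight([e[0],e[1],.093],max_speed=.03); pin("up"); r.hold(.1); pin("up2"); st()
E
```

```text
leg t 24.2 tcp [0.4742 0.224  0.0814] F [0.46 1.52 6.15] gap 0.002 gf 3.0
leg t 24.6 tcp [0.4841 0.2249 0.0812] F [-0.17  1.49  6.61] gap -0.0 gf 3.0
s1 PIN [0.4867 0.225 ] 0.091 t 24.8
up PIN [0.4865 0.2248] 0.091 t 25.45
True t 26.36 tcp [0.474  0.2239 0.0817] F [0.14 1.17 2.35] gap 0.002 gf 1.2
leg t 26.84 tcp [0.4877 0.2252 0.0813] F [0.55 0.83 5.87] gap 0.006 gf 2.9
leg t 27.32 tcp [0.501  0.2263 0.081 ] F [-0.15  1.73  7.38] gap -0.002 gf 3.0
s2 PIN [0.5    0.2262] 0.089 t 27.525
up PIN [0.4995 0.2262] 0.089 t 28.175
up2 PIN [0.4995 0.2261] 0.089 t 28.325
 t 28.32 tcp [0.5003 0.2259 0.0928] F [ 0.54 -0.48  0.44] gap 0.002 gf 0.0
```

Now the climb, in one stroke with force feedback on the height.

Run:
```python
from h import *
x=.4848; y=.2255
z=down(x,y,-15); zc=z-.0022; p=np.array([x,y])
r.move_straight([x,y,zc],max_speed=.02); st("press")
for k in range(14):
    p=p+DX*.004*(1 if k<14 else 0); r.move_straight([*p,zc],max_speed=.035)
    o=r.observe(); F=o["ft_force"][2]; g=o["gripper_force"]; q,a=red(r.snapshot("top"))
    print(k,np.round(o["tcp_pos"],4),np.round(o["ft_force"],1),round(float(g),1),q,a,"dock x",round(q[0]-.5366,4))
    zc+=np.clip((F-11)/3000,-.0008,.0008)
    if q[0]-.5366>-.009: break
    if q[0]<o["tcp_pos"][0]-.011: print("range end"); break
st()
```

```text
True t 29.25 tcp [0.4852 0.2254 0.0816] F [ 0.16 -0.13  2.22] gap 0.001 gf 1.3
press t 29.5 tcp [0.4853 0.2254 0.0815] F [-0.35  0.78  5.22] gap -0.002 gf 2.8
0 [0.4894 0.2257 0.0815] [-0.6  0.1  5.9] 2.8 [0.5016 0.2264] 0.091 dock x -0.035
1 [0.4934 0.2262 0.0816] [-1.3  2.2  7.8] 3.8 [0.5039 0.2266] 0.091 dock x -0.0327
2 [0.4977 0.2269 0.0818] [-1.4  2.9  9.7] 5.0 [0.5059 0.2269] 0.09 dock x -0.0307
3 [0.5017 0.2271 0.082 ] [-2.5  5.2 10. ] 5.9 [0.5079 0.2269] 0.088 dock x -0.0287
4 [0.5059 0.2272 0.0825] [-2.2  2.6 13.4] 7.2 [0.51   0.2267] 0.088 dock x -0.0266
5 [0.5098 0.2273 0.083 ] [-1.9  4.  12.3] 6.4 [0.5121 0.2271] 0.088 dock x -0.0245
6 [0.5139 0.2274 0.0832] [-0.7  0.1 12. ] 5.5 [0.5141 0.227 ] 0.089 dock x -0.0225
7 [0.5179 0.2276 0.0835] [-0.8  2.3 13. ] 5.8 [0.5162 0.2271] 0.088 dock x -0.0204
8 [0.5219 0.2279 0.0835] [-1.4  2.9 10.1] 5.0 [0.5181 0.2274] 0.088 dock x -0.0185
9 [0.526  0.2281 0.0836] [ 0.8 -0.4  9.7] 5.4 [0.5203 0.2275] 0.089 dock x -0.0163
10 [0.5301 0.2282 0.0834] [ 1.6  0.8 12.3] 6.1 [0.522  0.2275] 0.088 dock x -0.0146
11 [0.5339 0.2286 0.0833] [-0.5  0.6 11.2] 2.0 [0.5241 0.2277] 0.088 dock x -0.0125
12 [0.5377 0.2281 0.0827] [ 1.  -0.3  8. ] 1.8 [0.5281 0.228 ] 0.089 dock x -0.0085
 t 33.62 tcp [0.5377 0.2281 0.0827] F [1.54 0.05 8.04] gap 0.001 gf 1.7
```

The pin is over the crest at -8.5 mm. I lift off and let it settle.

Run:
```python
from h import *
r.move_straight([.5377,.2285,.1],max_speed=.06); st("up"); pin(1); r.hold(.5); pin(2); r.hold(.5); pin(3)
r.move_straight([.5377,.2285,.17],Rflat(np.radians(-22),.05,-1),max_speed=.08); r.move_to([.5,.07,.28],Rdown(YAW)); r.hold(.3)
im,it=r.snapshot("side"),r.snapshot("top"); q,a=red(it); d=q-[.5366,.2191]
print("dock frame",d[0]+.0575*d[1],d[1]-.0575*d[0],a-.0575); st()
save(0,"end.png",np.hstack([im[100:320,240:420],it[100:320,180:360]]),k=2)
```

```text
up t 34.12 tcp [0.5376 0.2287 0.0999] F [-0.18 -0.48  0.2 ] gap -0.003 gf 0.0
1 PIN [0.5373 0.2289] 0.061 t 34.1667
2 PIN [0.5373 0.2288] 0.061 t 34.7167
3 PIN [0.5374 0.2287] 0.06 t 35.2667
dock frame 0.004934750000000071 0.009047 0.0355
 t 38.21 tcp [0.4999 0.0703 0.2797] F [-0.67 -0.03  0.38] gap 0.002 gf 0.0
```

View pics/end.png

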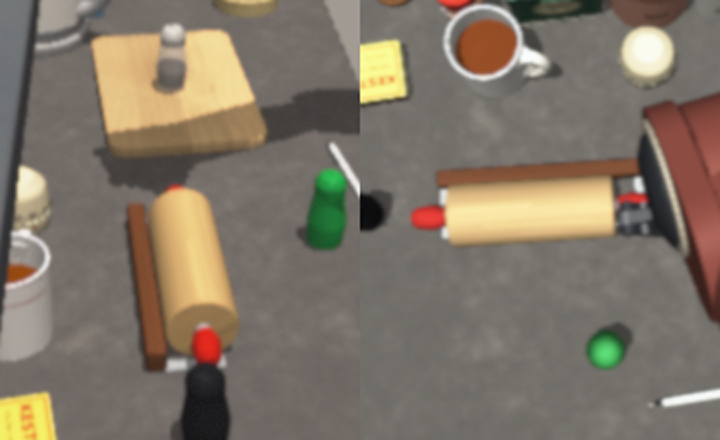

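The picture shows the pin seated against the bar between bead and stop, and the shaker upright on the board; the timer and mug have not moved. The last handle reading was spoiled by the arm hiding the right handle. The three unobstructed readings agree on x≈+1 mm, y≈+10 mm and parallel within 0.004 rad.

```bash
python3 -c "
from h import *
print(r.finish_job())"
```

```text
the job is handed in; nothing more can be done
None
```

The job is handed in, verdict not shown: the salt shaker stands upright on the board and the pin rests in its dock, rolled over the bead under flat fingers at about 10–13 N of tool force, after one early stroke let it roll back about 25 mm and I had to catch it from above.

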